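# Turn the upturned screw bin against the corner post and clamp it

## Robot

A 7-joint arm with a two-finger parallel gripper is mounted at the origin on the work surface. World frame = base frame: x ahead of the robot, y to its left, z up, the work surface at z = 0. Lengths are in m, angles in rad, forces in N, time in s.
With the tool pointing down it reaches from about 0.425 to 0.8 m from the base axis. Payload 8.3 kg.
Tool frame: the origin (TCP) lies midway between the tips of the shut fingers; the grasp point (between the pads) lies 19 mm behind it; z points along the fingers, y is the line along which they close (so a half turn about z gives the same grasp; the last joint's range is limited). The gripper opens to 85 mm and grips with 20 to 120 N. Pads are 22 mm wide; open, the fingers measure 114 mm over their backs; the gripper's body (76 mm by 85 mm) begins 54 mm behind the grasp point. The pads swing forward as they close: fully open they stand 13 mm farther back than shut.
Start: joints at [1.233, 0.383, 0.016, 1.37, -0.006, 1.388, -0.046], TCP at [0.17, -0.602, 0.231] pointing down, gripper open.
Joint ranges: [-2.95, 2.95], [-0.25, 2.06], [-1.52, 1.56], [0.18, 2.33], [-1.44, 4.58], [0.02, 2.06], [-3.01, 3.01]. Speed limits (rad/s): [2.39, 2.39, 3.01, 3.01, 3.14, 3.14, 3.14].

## Interface

Orientations are given as a unit quaternion [x, y, z, w].
In Python, from rig import r gives the robot as it stands. The module is installed in compiled form; this text tells all that it offers.
- The arm moves only by the tool send_rows, never from a script. Its argument "deltas" is one flat list of numbers, 5 for each row, row after row: the closure, from 0 (fully open) to 1 (shut), then the shift along the tool's x, y, z in mm, then the turn about the tool's z in rad. A call has 1 to 12 rows; each row shifts and turns the commanded pose from where the row before left it, along the tool's axes as they then stand; what a row does not reach is not made up. A row lasts 1/10 s, in which the tool goes at most 50 mm and 8.59 degrees, less where a joint would pass 70% of its speed; a pose out of reach is approached as far as the arm can. A call with a gripper value outside its range is refused whole. The fingers move at their own pace and stop on an object; "force" is the grip in N (left out, the last holds). Time passes only in rows, so rows that do not move let the fingers close. It gives the time, the measured TCP pose, the force, the opening and the grip force at its end, in the units of the state.
- r.get_obs(): the state, without advancing time (a new reading comes with each control period).
- r.snapshot(name): name is "side" or "top"; returns a dict with "color" (400x640x3 uint8, red, green, blue), "camera_matrix" (3x3 intrinsics, pixels), "view" (4x4, takes a point from world to camera coordinates). Camera axes: x right, y down, z forward; pixel columns grow to the right and rows downward; lengths in m; the calibration is good to about 2 mm. A picture is of the moment at which its call begins. There is no depth.
- r.job_done(): hands the job in; it is judged then, once.
The state is a dict: "time_s": time; "q": joint angles; "qvel": joint speeds; "effort": joint torques, N m; "tool_pos": TCP position; "tool_rot": TCP orientation; "ft_force": force on the tool from outside, world axes, zero at the start; "ft_torque": the same for the moment, N m; "grip_width": finger opening in m; "grasp_force": force on a finger pad.
Only numpy, scipy, OpenCV 4.12 (cv2) and the standard library are available. Lean on these libraries where they do the work, as an engineer would, in place of code of your own. Each camera call takes 0.05 s, during which the arm holds its last target. There are 200 camera calls.

## Task

On the jig board, push the small upturned wooden bin round against the steel corner post until it has made a quarter turn anticlockwise (seen from above) and its steel strip lies on the robot's side, keeping it flat on the board all the while, and slide it fully home, flush against both the wooden fence and the post. Then turn the clamp's wing handle clockwise until the pad meets the bin and carry on by feel for about a further quarter of a turn, so that the bin is held snugly but not crushed, and let go. Leave the screwdriver, the jar and the wood offcut where they are.

Things in the scene. Friction and masses are not known exactly. Their poses are not given: they have to be found in the camera images.
- jig: Fixed plywood board, 420 (x) x 440 (y) x 12 mm thick, flat on the bench. Origin: on its underside, below the corner post's axis; x points away from the robot, y to its left, within 0.2 rad.
- post: Fixed upright round steel corner post, 20 mm in diameter, 45 mm high above the board's top. Origin: centre of its foot on the board's top.
- fence (a point): Middle of the fence's near face at the board's top. The fence is a fixed wooden bar along the jig's y, 165 mm long, 25 mm thick, 30 mm high above the board; its near face is 85 mm beyond the post's axis in the jig's x.
- bin_home (a point): Fixed point on the board's top where the bin's origin lies when the bin is home: 35 mm in x and -60 mm in y of the jig from the post's axis. The bin's axes are then those of the jig, its +x side flat on the fence, its +y side against the post.
- clamp_arm (a point): End of the fixed steel clamp arm: top of its 32 mm round nut on the clamp axis, 136 mm above the bench. The nut reaches down to 104 mm and the arm (22 mm wide) to 112 mm above the bench; the arm runs along the jig's x over the fence to a 24 mm square column 72 mm farther.
- bin: Loose square wooden bin, upside down: 100 x 100 x 50 mm high, flat closed top, about 0.35 kg. Origin: centre of its underside; z up; the steel strip lies along its -x edge. Starts 10 to 40 mm short of the post on the robot's side, strip to the left (jig yaw - 90 degrees, within 0.2 rad). Pushed on the right part of its near side it meets the post and swings anticlockwise.
- bin_strip (a point): Middle of the steel strip (14 x 90 mm, 1.5 mm thick) on the bin's top, 39 mm from the bin's centre along the bin's -x.
- handle_grip (a point): Centre of the clamp's steel wing handle on the vertical clamp axis: wing 56 mm long (point x), 12 thick (point y), 26 tall, about 187 mm above the bench; pinch it across its thickness from above. Below it are a 18 mm round collar (6 mm) and the 14 mm round screw, then the arm, 35 mm below the wing's foot at the start. It sinks with the screw.
- clamp_handle (a joint): Angle of the wing handle, rad, growing clockwise seen from above (0 to 7.5); lowers the screw 3 mm per rad. Starts between 0 and 1; at 0 the pad is 6 mm above the top of a bin on the board, so it meets the bin at about 2. Turning takes about 0.15 N m, more once the pad bears; it stays where it is left.
- pad: Round rubber clamp pad, 28 mm in diameter, 8 mm thick, below the screw on a spring (6 N per mm, 14 mm of travel): past first touch each further radian adds about 18 N to the pad's force and 0.055 N m to the turning moment. Origin: centre of its lower face.
- screwdriver: Screwdriver lying on the board to the left of the post, not to be disturbed. Origin: underneath it.
- jar: Glass jar with a steel lid, 56 mm in diameter, 70 mm high, on the board beyond the fence's left end, not to be disturbed. Origin: centre of its foot.
- offcut: Wood offcut, 90 x 45 x 20 mm, on the board beyond the fence at the right, not to be disturbed. Origin: centre of its underside.
Not all that is in view belongs to the job. There is more than one size of the bin; the one meant has the size given above.

How it is judged:
By the outcome, as a careful person would: the job done as asked, in the order asked, and still so for the second after the job is handed in, with the robot touching nothing.
It also fails if it takes over 72 s, if anything falls off the work surface, if the arm or the gripper's body presses on something with over 40 N, if the wrist force passes 120 N, or if a joint passes its speed limit or range.

## Working session

There is one attempt and no reset: what is moved stays moved. The work goes in short steps, Python scripts to look and compute and a tool call to move; the robot and the scene stay as the last step left them, time stands still between calls to the robot, and variables do not carry over. Pictures are saved under pics/ and viewed, at most 10 in all, crops included, and the job is handed in when it is done.

Besides the shell and the picture viewer there is one more tool, called after "Emit:" by a JSON object that holds its "method" and its "body", one argument or row to a line. send_rows: Moves the arm, as the interface text tells. Its arguments: {"type":"object","properties":{"deltas":{"type":"array","items":{"type":"number"}},"force":{"type":"number"}},"required":["deltas"]}

```bash
mkdir -p pics; cat > h.py <<'E'
import numpy as np, cv2
from rig import r
def snap(n,f=None):
    s=r.snapshot(n)
    if f: cv2.imwrite('pics/'+f,s['color'][:,:,::-1])
    return s
def ray(s,u,v,z):
    K=np.array(s['camera_matrix']);V=np.array(s['view'])
    R=V[:3,:3];c=-R.T@V[:3,3];d=R.T@np.linalg.inv(K)@[u,v,1]
    return c+d*(z-c[2])/d[2]
def proj(s,p):
    K=np.array(s['camera_matrix']);V=np.array(s['view'])
    q=K@(V[:3,:3]@np.array(p)+V[:3,3]);return q[:2]/q[2]
E
python3 - <<'E'
from h import *
a=snap('top','top0.png');b=snap('side','side0.png')
for s in(a,b):
    V=s['view'];print(-V[:3,:3].T@V[:3,3],V[:3,:3],s['camera_matrix'])
o=r.get_obs();print(o['time_s'],o['tool_pos'],o['tool_rot'],o['ft_force'])
E
```

```text
[ 0.56042301 -0.05108817  1.07386848] [[-0.00605167 -0.99990488 -0.01239364]
 [-0.99895919  0.00660534 -0.045132  ]
 [ 0.04520957  0.01210762 -0.99890415]] [[381.02987296   0.         324.85789147]
 [  0.         381.02987296 201.5353021 ]
 [  0.           0.           1.        ]]
[0.2886472  0.68489948 1.08672419] [[-9.17480245e-01 -3.97780755e-01  6.85921248e-04]
 [-3.06043727e-01  7.04785419e-01 -6.40011524e-01]
 [ 2.54100840e-01 -5.87407852e-01 -7.68365004e-01]] [[441.14474766   0.         325.42221937]
 [  0.         441.14474766 197.95963253]
 [  0.           0.           1.        ]]
0.1 [ 0.16949996 -0.60110224  0.23036173] [ 9.90571644e-01  1.36992751e-01 -1.48146320e-04 -8.84747749e-04] [ 0.00276838  0.36923593 -0.07908643]
```

View pics/top0.png

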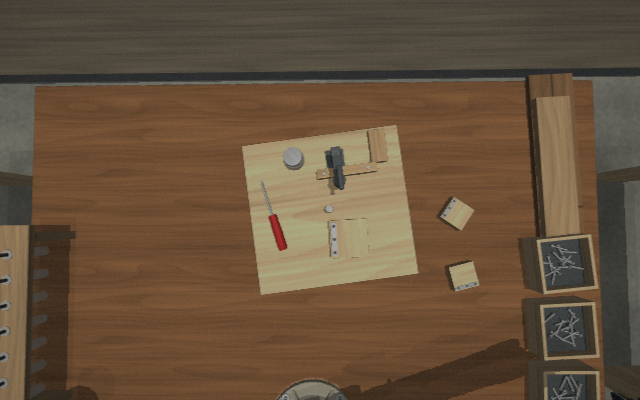

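View pics/side0.png

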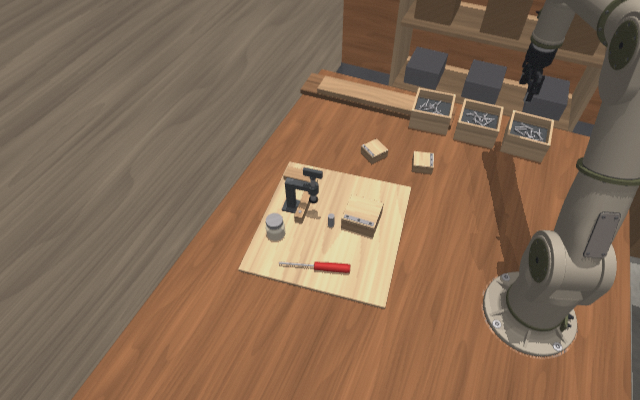

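Top view: the bin is on the board at about (348,239) with its strip on the left at (334,239). The post is at (328,209), the jar at (293,158), the screwdriver at (273,220), the offcut at (378,145) and the clamp at (337,165). Possible confusions are the small bins at (456,213) and (463,276), both off the board and too small, so I choose the one at (348,239). Next is a close crop to check it.

```bash
python3 - <<'E'
from h import *
a=cv2.imread('pics/top0.png')[120:300,240:420];b=cv2.imread('pics/side0.png')[150:280,240:420]
c=np.vstack([cv2.resize(a,None,fx=3.2,fy=3.2,interpolation=2)]);d=cv2.resize(b,None,fx=3.2,fy=3.2,interpolation=2)
cv2.imwrite('pics/c1.png',c);cv2.imwrite('pics/c2.png',d)
E
```

```text
(no output)
```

View pics/c1.png

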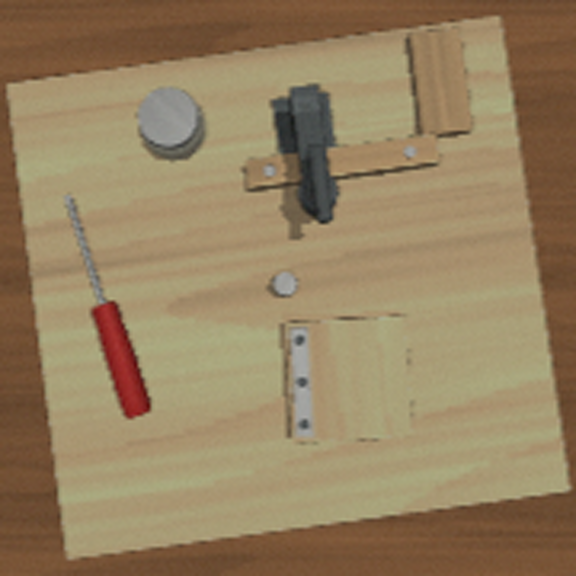

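View pics/c2.png

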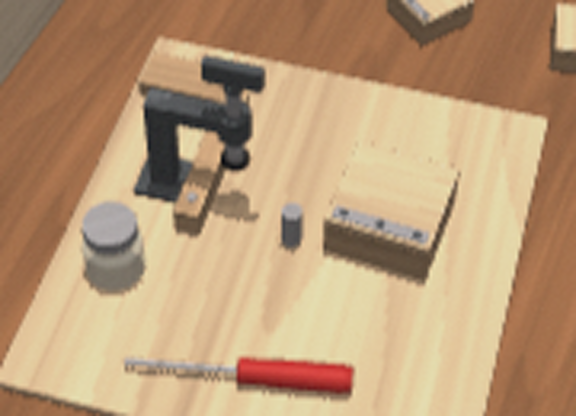

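```bash
python3 - <<'E'
from h import *
a=snap('top');b=snap('side')
T=lambda x,y,z:ray(a,240+x/3.2,120+y/3.2,z)
S=lambda x,y,z:ray(b,240+x/3.2,150+y/3.2,z)
C=[T(x,y,.012) for x,y in [(7,85),(502,16),(570,490),(68,557)]]
print(np.round(C,4))
yw=[np.arctan2(*(C[i]-C[j])[[1,0]]) for i,j in((0,3),(1,2))];xw=[np.arctan2(-(C[i]-C[j])[0],(C[i]-C[j])[1]) for i,j in((0,1),(3,2))]
# yaw: x from near to far; y from right to left
print('jig yaw',yw,[np.arctan2(-(C[i]-C[j])[0],(C[i]-C[j])[1]) for i,j in((0,1),(3,2))])
p=T(285,283,.057);print('post top',p,'side',S(292,209,.057))
B=np.array([T(x,y,.062) for x,y in [(287,322),(408,316),(411,438),(291,440)]]);print('bin',np.round(B,4),B.mean(0))
print([np.linalg.norm(B[i]-B[i-1]) for i in range(4)])
Bs=np.array([S(x,y,.062) for x,y in [(327,216),(358,148),(459,180),(430,240)]]);print('binside',np.round(Bs,4),Bs.mean(0))
print('fence L',T(246,189,.042),'R',T(440,163,.042))
print('wing top',T(314,145,.2),T(323,219,.2),'side',S(204,65,.19),S(264,82,.19))
print('jar',T(170,118,.082),'screwdr',T(137,412,.025),T(105,305,.025),'tip',T(70,196,.017))
print('offcut',T(470,130,.032))
E
```

```text
[[ 0.765   0.1936  0.012 ]
 [ 0.8223 -0.2418  0.012 ]
 [ 0.4091 -0.2943  0.012 ]
 [ 0.3535  0.1392  0.012 ]]
jig yaw [np.float64(0.13147152973932041), np.float64(0.12629242787919157)] [np.float64(0.1309735523590634), np.float64(0.12757277780547688)]
post top [ 0.5879302 -0.0498744  0.057    ] side [ 0.5870307  -0.04819271  0.057     ]
bin [[ 0.5555 -0.0513  0.062 ]
 [ 0.5598 -0.1515  0.062 ]
 [ 0.4594 -0.1529  0.062 ]
 [ 0.4582 -0.054   0.062 ]] [ 0.50820509 -0.10243126  0.062     ]
[np.float64(0.09730091524156323), np.float64(0.10029989092410013), np.float64(0.10047055200408517), np.float64(0.09891046659029293)]
binside [[ 0.5532 -0.0499  0.062 ]
 [ 0.5566 -0.1366  0.062 ]
 [ 0.4563 -0.1378  0.062 ]
 [ 0.4581 -0.0617  0.062 ]] [ 0.50606067 -0.09652228  0.062     ]
fence L [ 0.66843342 -0.01724429  0.042     ] R [ 0.68937425 -0.18208278  0.042     ]
wing top [ 0.68334343 -0.07158239  0.2       ] [ 0.62986229 -0.0776366   0.2       ] side [ 0.68062929 -0.06868576  0.19      ] [ 0.62453566 -0.07108232  0.19      ]
jar [0.72310698 0.04345119 0.082     ] screwdr [0.47896364 0.07779451 0.025     ] [0.57083565 0.10529529 0.025     ] tip [0.66605383 0.13706004 0.017     ]
offcut [ 0.7188676  -0.20939403  0.032     ]
```

Emit:
{"method": "send_rows", "body": {
  "deltas": [1, 30, -31, 2, 0, 1, 32, -33, 6, 0, 1, 32, -33, 6, 0, 1, 32, -33, 6, 0, 1, 32, -33, 6, 0, 1, 32, -33, 6, 0, 1, 32, -33, 6, 0, 1, 32, -33, 6, 0, 1, 32, -33, 6, 0, 1, 32, -33, 6, 0, 1, 32, -33, 6, 0, 1, 32, -33, 6, 0]
}}

```text
time_s: 1.4
tool_pos: [0.4309, -0.1169, 0.1633]
tool_rot: [0.991, 0.137, 0.0, 0.0]
ft_force: [1.9, -1.0, -0.1]
grip_width: 0.0001
grasp_force: 0.0
```

```bash
cat >> h.py <<'E'
P=np.array([.5875,-.049]);YJ=.129
EX=np.array([np.cos(YJ),np.sin(YJ)]);EY=np.array([-EX[1],EX[0]])
def pose():
    o=r.get_obs();q=o['tool_rot'];p=np.array(o['tool_pos'])
    return p,2*np.arctan2(q[1],q[0]),o
def j2w(x,y): return P+EX*x+EY*y
def w2j(p):
    d=np.array(p[:2])-P;return d@EX,d@EY
def rows(wps):
    "wps: (jig x, jig y, world z, world yaw, n rows) from the present pose; prints tool-frame rows"
    p,y,o=pose();p=p.copy()
    for jx,jy,z,ty,n in wps:
        w=np.r_[j2w(jx,jy),z];dp=(w-p)/n;dy=(ty-y)/n;l=[]
        for k in range(n):
            c,s=np.cos(y),np.sin(y)
            l.append([round(1e3*(dp[0]*c+dp[1]*s),1),round(1e3*(dp[0]*s-dp[1]*c),1),round(-1e3*dp[2],1),round(-dy,3)]);y+=dy
        p=w
        print(n,l if abs(dy)>1e-3 else l[0])
def st():
    p,y,o=pose();print('t',round(o['time_s'],2),'p',p.round(4),'jig',np.round(w2j(p),4),'yaw',round(y,3),'q',np.round(o['q'],2),'F',np.round(o['ft_force'],1),'T',np.round(o['ft_torque'],2),'w',round(o['grip_width'],4),'gf',o['grasp_force'])
E
python3 - <<'E'
from h import *
st()
# approach near side of bin centre (jig), bin centre (-.0856,-.0424)
rows([(-.165,-.062,.10,.024,3),(-.165,-.062,.023,.024,3),(-.115,-.062,.023,.024,4)])
E
```

```text
t 1.4 p [ 0.4309 -0.1169  0.1633] jig [-0.1641 -0.0472] yaw 0.275 q [ 0.63  0.07 -0.45  1.92  0.03  1.16 -1.13] F [ 1.9 -1.  -0.1] T [-0.   -0.1  -0.01] w 0.0001 gf 0.0
3 [[np.float64(-1.0), np.float64(4.8), np.float64(21.1), np.float64(0.084)], [np.float64(-0.6), np.float64(4.9), np.float64(21.1), np.float64(0.084)], [np.float64(-0.2), np.float64(4.9), np.float64(21.1), np.float64(0.084)]]
3 [np.float64(0.0), np.float64(0.0), np.float64(25.7), np.float64(0.0)]
4 [np.float64(12.4), np.float64(-1.3), np.float64(-0.0), np.float64(-0.0)]
```

Emit:
{"method": "send_rows", "body": {
  "deltas": [1, 0, 0, 21, 0.084, 1, 0, 0, 21, 0.084, 1, 0, 0, 21, 0.084, 1, 0, 0, 26, 0, 1, 0, 0, 26, 0, 1, 0, 0, 25, 0, 1, 8, 0, 0, 0, 1, 8, 0, 0, 0, 1, 8, 0, 0, 0, 1, 8, 0, 0, 0, 1, 8, 0, 0, 0, 1, 6, 0, 0, 0]
}}

```text
time_s: 2.6
tool_pos: [0.4736, -0.1187, 0.0232]
tool_rot: [1.0, 0.011, -0.003, 0.001]
ft_force: [-36.1, -1.2, 33.0]
grip_width: -0.0
grasp_force: 15.6
```

```bash
python3 - <<'E'
from h import *
st()
a=snap('top');b=snap('side')
A=cv2.resize(a['color'][160:290,270:420],None,fx=2.6,fy=2.6);B=cv2.resize(b['color'][150:280,240:420],None,fx=2.2,fy=2.2)
h=max(A.shape[0],B.shape[0]);f=lambda m:np.vstack([m,np.zeros((h-m.shape[0],m.shape[1],3),np.uint8)])
cv2.imwrite('pics/c3.png',np.hstack([f(A),f(B)])[:,:800,::-1])
E
```

```text
t 2.6 p [ 0.4736 -0.1187  0.0232] jig [-0.1219 -0.0545] yaw 0.022 q [ 0.53  0.35 -0.41  1.95  0.18  0.88 -1.52] F [-36.1  -1.2  33. ] T [0.06 6.77 0.18] w -0.0 gf 15.576220666989684
```

View pics/c3.png

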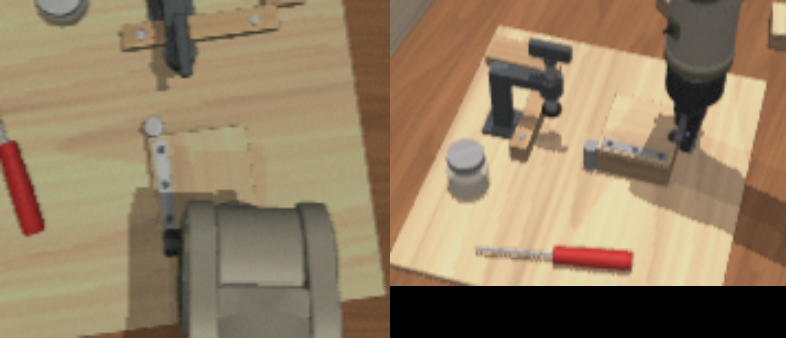

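The top view shows the bin now touching the post, with the post at (152,127) in the crop and the bin slightly turned. The gripper is at its near right. The force is high, so I back off, shift to the right part and then swing.

Emit:
{"method": "send_rows", "body": {
  "deltas": [1, -5, 0, 0, 0, 1, -3, 10, 0, 0, 1, 0, 12, -2, 0]
}}

```text
time_s: 3.0
tool_pos: [0.4692, -0.1402, 0.0256]
tool_rot: [1.0, 0.012, 0.0, 0.0]
ft_force: [-0.4, -0.7, 0.3]
grip_width: 0.0003
grasp_force: 0.0
```

```bash
cat >> h.py <<'E'
def arc(s,u,g,phis,z,n,off=0.0):
    "pusher path in jig: bin turned by phi from home about the post; tool x normal to the pushed face"
    w=[]
    for f in phis:
        bx,by=u-s,-110e-3-g   # pusher relative to post in bin frame
        c,q=np.cos(f),np.sin(f)
        w.append((c*bx-q*by,q*bx+c*by,z,YJ+f+np.pi/2+off,n))
    return w
E
python3 - <<'E'
from h import *
st()
# bin edge angle from the top picture: bin top colour vs strip centre dots
d=np.deg2rad
for w in arc(-.042,.030,.011,d(np.array([-96,-88,-80,-70,-60,-50,-40,-30,-20,-10,0])),.025,1): print(np.round(w,3))
rows(arc(-.042,.030,.011,d(np.array([-90,-84,-78,-72,-66,-60,-54,-48,-42,-36,-30])),.025,1))
E
```

```text
t 3.0 p [ 0.4692 -0.1402  0.0256] jig [-0.129  -0.0752] yaw 0.024 q [ 0.58  0.34 -0.4   1.96  0.17  0.88 -1.47] F [-0.4 -0.7  0.3] T [-0.01 -0.02  0.01] w 0.0003 gf 0.0
[-0.128 -0.059  0.025  0.024  1.   ]
[-0.118 -0.076  0.025  0.164  1.   ]
[-0.107 -0.092  0.025  0.304  1.   ]
[-0.089 -0.109  0.025  0.478  1.   ]
[-0.069 -0.123  0.025  0.653  1.   ]
[-0.046 -0.133  0.025  0.827  1.   ]
[-0.023 -0.139  0.025  1.002  1.   ]
[ 0.002 -0.141  0.025  1.176  1.   ]
[ 0.026 -0.138  0.025  1.351  1.   ]
[ 0.05  -0.132  0.025  1.525  1.   ]
[ 0.072 -0.121  0.025  1.7    1.   ]
1 [[np.float64(7.6), np.float64(-4.1), np.float64(0.6), np.float64(-0.105)]]
1 [[np.float64(8.2), np.float64(12.3), np.float64(-0.0), np.float64(-0.105)]]
1 [[np.float64(8.2), np.float64(12.3), np.float64(-0.0), np.float64(-0.105)]]
1 [[np.float64(8.2), np.float64(12.3), np.float64(-0.0), np.float64(-0.105)]]
1 [[np.float64(8.2), np.float64(12.3), np.float64(-0.0), np.float64(-0.105)]]
1 [[np.float64(8.2), np.float64(12.3), np.float64(-0.0), np.float64(-0.105)]]
1 [[np.float64(8.2), np.float64(12.3), np.float64(-0.0), np.float64(-0.105)]]
1 [[np.float64(8.2), np.float64(12.3), np.float64(-0.0), np.float64(-0.105)]]
1 [[np.float64(8.2), np.float64(12.3), np.float64(-0.0), np.float64(-0.105)]]
1 [[np.float64(8.2), np.float64(12.3), np.float64(-0.0), np.float64(-0.105)]]
1 [[np.float64(8.2), np.float64(12.3), np.float64(-0.0), np.float64(-0.105)]]
```

Emit:
{"method": "send_rows", "body": {
  "deltas": [1, 4, 0, 0, 0, 1, 4, 0, 0, -0.02, 1, 4, 5, 0, -0.05, 1, 4, 6, 0, -0.05, 1, 4, 6, 0, -0.05, 1, 4, 6, 0, -0.05, 1, 4, 6, 0, -0.05, 1, 4, 6, 0, -0.05]
}}

```text
time_s: 3.8
tool_pos: [0.5068, -0.1696, 0.0251]
tool_rot: [0.985, 0.172, -0.0, -0.0]
ft_force: [-0.2, 0.3, 0.7]
grip_width: -0.0002
grasp_force: 0.5
```

```bash
cat >> h.py <<'E'
def look(f,show=True):
    a=snap('top');b=snap('side')
    A=cv2.resize(a['color'][145:285,290:420],None,fx=2.8,fy=2.8,interpolation=2);B=cv2.resize(b['color'][170:270,270:400],None,fx=3.2,fy=3.2,interpolation=2)
    h=max(A.shape[0],B.shape[0]);g=lambda m:np.vstack([m,np.zeros((h-m.shape[0],m.shape[1],3),np.uint8)])
    cv2.imwrite('pics/'+f,np.hstack([g(A),g(B)])[:,:800,::-1])
def strip():
    "grey strip pixels from the side camera near the bin -> points at z=.0635"
    for n in('side','top'):
        s=snap(n);h=cv2.cvtColor(s['color'],cv2.COLOR_RGB2HSV)
        m=((h[...,1]<45)&(h[...,2]>110)).astype(np.uint8)
        k,l,q,c=cv2.connectedComponentsWithStats(m)
        for i in range(1,k):
            if q[i,4]<12: continue
            w=ray(s,*c[i],.0635);j=w2j(w)
            if not(-.2<j[0]<.08 and -.17<j[1]<.06): continue
            pts=np.argwhere(l==i)[:,::-1].astype(np.float32)
            W=np.array([ray(s,*p,.0635)[:2] for p in pts]);J=np.array([w2j(x) for x in W])
            v=np.linalg.svd(J-J.mean(0),full_matrices=False)[2][0];t=(J-J.mean(0))@v
            print(n,q[i,4],'jig c',(J.mean(0)+v*(t.max()+t.min())/2).round(4),'dir deg',round(np.degrees(np.arctan2(v[1],v[0])),1),'len',round(np.ptp(t),3))
E
python3 - <<'E'
from h import *
st();strip()
E
```

```text
t 3.8 p [ 0.5068 -0.1696  0.0251] jig [-0.0955 -0.1092] yaw 0.346 q [ 0.63  0.43 -0.44  1.84  0.23  0.92 -1.14] F [-0.2  0.3  0.7] T [0.03 0.19 0.04] w -0.0002 gf 0.516898808523365
side 27 jig c [-0.0005  0.008 ] dir deg 75.2 len 0.019
side 107 jig c [-0.0575 -0.0095] dir deg -164.1 len 0.088
top 43 jig c [ 0.001  -0.0002] dir deg 65.0 len 0.019
top 139 jig c [-0.053  -0.0103] dir deg -165.5 len 0.078
```

```bash
python3 - <<'E'
from h import *
d=np.deg2rad
w=[]
for f,u in zip([-70,-65,-60,-55,-50,-45,-40,-35,-30,-25,-20],[.044,.042,.04,.038,.036,.034,.032,.03,.03,.03,.03]): w+=arc(-.034,u,.011,[d(f)],.025,1)
rows(w)
E
```

```text
1 [[np.float64(6.8), np.float64(6.5), np.float64(0.3), np.float64(-0.134)]]
1 [[np.float64(7.1), np.float64(8.3), np.float64(-0.0), np.float64(-0.087)]]
1 [[np.float64(6.9), np.float64(8.3), np.float64(-0.0), np.float64(-0.087)]]
1 [[np.float64(6.7), np.float64(8.3), np.float64(-0.0), np.float64(-0.087)]]
1 [[np.float64(6.6), np.float64(8.3), np.float64(-0.0), np.float64(-0.087)]]
1 [[np.float64(6.4), np.float64(8.3), np.float64(-0.0), np.float64(-0.087)]]
1 [[np.float64(6.2), np.float64(8.3), np.float64(-0.0), np.float64(-0.087)]]
1 [[np.float64(6.0), np.float64(8.3), np.float64(-0.0), np.float64(-0.087)]]
1 [[np.float64(6.0), np.float64(10.3), np.float64(-0.0), np.float64(-0.087)]]
1 [[np.float64(6.0), np.float64(10.3), np.float64(-0.0), np.float64(-0.087)]]
1 [[np.float64(6.0), np.float64(10.3), np.float64(-0.0), np.float64(-0.087)]]
```

Emit:
{"method": "send_rows", "body": {
  "deltas": [1, 3.5, 3, 0, -0.065, 1, 3.5, 3.5, 0, -0.065, 1, 3.5, 4, 0, -0.044, 1, 3.5, 4, 0, -0.044, 1, 3.5, 4, 0, -0.044, 1, 3.5, 4, 0, -0.044, 1, 3.5, 4, 0, -0.044, 1, 3.3, 4, 0, -0.044, 1, 3.3, 4, 0, -0.044, 1, 3.3, 4, 0, -0.044, 1, 3.2, 4, 0, -0.044, 1, 3.2, 4, 0, -0.044]
}}

```text
time_s: 5.1
tool_pos: [0.5662, -0.1844, 0.0252]
tool_rot: [0.898, 0.441, -0.0, 0.0]
ft_force: [-1.3, -2.8, 0.4]
grip_width: -0.0003
grasp_force: 1.7
```

```bash
cat >> h.py <<'E'
def rel(sc,deg):
    "strip centre (jig) and phi -> s, v of post; u, v of pusher"
    f=np.deg2rad(deg);bx=np.array([np.cos(f),np.sin(f)]);by=np.array([-bx[1],bx[0]])
    c=np.array(sc)+.039*bx;t=np.array(w2j(pose()[0]))-c
    print('c',c.round(4),'post s,v',(-c@bx).round(4),(-c@by).round(4),'pusher u,v',(t@bx).round(4),(t@by).round(4))
E
python3 - <<'E'
from h import *
st();strip()
E
```

```text
t 5.1 p [ 0.5662 -0.1844  0.0252] jig [-0.0386 -0.1315] yaw 0.913 q [ 0.66  0.56 -0.54  1.67  0.33  1.   -0.64] F [-1.3 -2.8  0.4] T [-0.64  0.28  0.05] w -0.0003 gf 1.6524071505409665
side 92 jig c [-0.052  -0.0237] dir deg 46.1 len 0.081
side 33 jig c [-0.0005  0.0069] dir deg 87.7 len 0.02
top 43 jig c [ 0.001  -0.0002] dir deg 65.0 len 0.019
top 100 jig c [-0.0435 -0.0173] dir deg -135.4 len 0.058
```

```bash
python3 - <<'E'
from h import *
d=np.deg2rad
rows(arc(-.02,.044,.0105,d(np.array([-39,-33,-27,-21,-15,-9])),.025,2))
E
```

```text
2 [[np.float64(3.3), np.float64(5.1), np.float64(0.1), np.float64(-0.054)], [np.float64(3.1), np.float64(5.2), np.float64(0.1), np.float64(-0.054)]]
2 [[np.float64(3.7), np.float64(6.1), np.float64(-0.0), np.float64(-0.052)], [np.float64(3.3), np.float64(6.3), np.float64(-0.0), np.float64(-0.052)]]
2 [[np.float64(3.7), np.float64(6.1), np.float64(-0.0), np.float64(-0.052)], [np.float64(3.3), np.float64(6.3), np.float64(-0.0), np.float64(-0.052)]]
2 [[np.float64(3.7), np.float64(6.1), np.float64(-0.0), np.float64(-0.052)], [np.float64(3.3), np.float64(6.3), np.float64(-0.0), np.float64(-0.052)]]
2 [[np.float64(3.7), np.float64(6.1), np.float64(-0.0), np.float64(-0.052)], [np.float64(3.3), np.float64(6.3), np.float64(-0.0), np.float64(-0.052)]]
2 [[np.float64(3.7), np.float64(6.1), np.float64(-0.0), np.float64(-0.052)], [np.float64(3.3), np.float64(6.3), np.float64(-0.0), np.float64(-0.052)]]
```

Emit:
{"method": "send_rows", "body": {
  "deltas": [1, 3.3, 5, 0, -0.054, 1, 3.3, 5, 0, -0.054, 1, 3.5, 6, 0, -0.052, 1, 3.5, 6, 0, -0.052, 1, 3.5, 6, 0, -0.052, 1, 3.5, 6, 0, -0.052, 1, 3.5, 6, 0, -0.052, 1, 3.5, 6, 0, -0.052, 1, 3.5, 6, 0, -0.052, 1, 3.5, 6, 0, -0.052]
}}

```text
time_s: 6.2
tool_pos: [0.6327, -0.1751, 0.0252]
tool_rot: [0.753, 0.658, -0.0, -0.0]
ft_force: [-0.3, -2.0, 1.0]
grip_width: -0.0001
grasp_force: 0.6
```

```bash
python3 - <<'E'
from h import *
st();strip();look('c4.png')
E
```

```text
t 6.2 p [ 0.6327 -0.1751  0.0252] jig [ 0.0286 -0.1309] yaw 1.437 q [ 0.64  0.7  -0.62  1.48  0.44  1.1  -0.2 ] F [-0.3 -2.   1. ] T [-0.25  0.2  -0.  ] w -0.0001 gf 0.5764373160491232
side 75 jig c [-0.0373 -0.0432] dir deg 75.9 len 0.072
side 33 jig c [-0.0005  0.0069] dir deg 87.7 len 0.02
top 44 jig c [0.001  0.0002] dir deg 75.5 len 0.019
top 58 jig c [-0.0318 -0.0245] dir deg -103.2 len 0.03
```

View pics/c4.png

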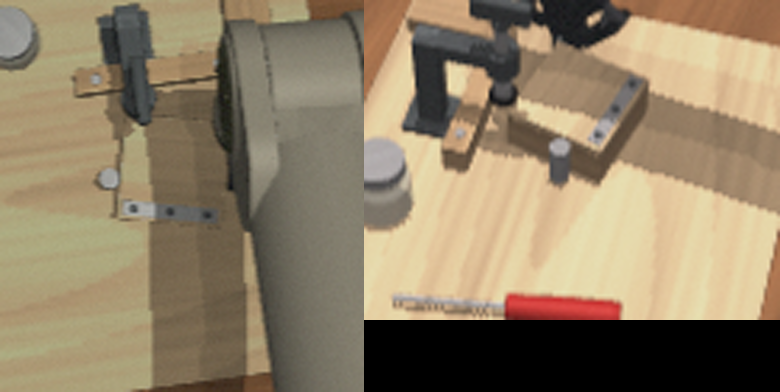

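The view shows the bin turned to about 14° short of home. The strip's centre dot is at (170,212) in the top crop, and its far corner is near the fence with the post on its left side.

```bash
python3 - <<'E'
from h import *
a=snap('top')
D=[np.array(w2j(ray(a,290+x/2.8,145+y/2.8,.0635))) for x,y in((134,208.5),(170,212),(207,215.5))]
v=D[0]-D[2];f=np.degrees(np.arctan2(v[1],v[0]))-90;print(np.round(D,4),f)
rel(D[1],-14)
E
```

```text
[[-0.0319 -0.02  ]
 [-0.0398 -0.0533]
 [-0.0478 -0.0874]] -13.210647419421107
c [-0.002  -0.0627] post s,v -0.0133 0.0613 pusher u,v 0.0459 -0.0587
```

```bash
python3 - <<'E'
from h import *
rows([(.025,-.162,.025,1.437,1),(-.11,-.162,.025,1.70,4),(-.11,-.075,.025,1.70,3),(-.04,-.075,.025,1.70,7)])
E
```

```text
1 [[np.float64(-31.1), np.float64(4.9), np.float64(0.3), np.float64(-0.002)]]
4 [[np.float64(-8.8), np.float64(-32.6), np.float64(-0.0), np.float64(-0.066)], [np.float64(-6.6), np.float64(-33.1), np.float64(-0.0), np.float64(-0.066)], [np.float64(-4.4), np.float64(-33.5), np.float64(-0.0), np.float64(-0.066)], [np.float64(-2.2), np.float64(-33.7), np.float64(-0.0), np.float64(-0.066)]]
3 [np.float64(29.0), np.float64(0.0), np.float64(-0.0), np.float64(-0.0)]
7 [np.float64(-0.0), np.float64(10.0), np.float64(-0.0), np.float64(-0.0)]
```

Emit:
{"method": "send_rows", "body": {
  "deltas": [1, -31, 5, 0, 0, 1, -9, -33, 0, -0.066, 1, -6.5, -33, 0, -0.066, 1, -4.5, -33.5, 0, -0.066, 1, -2, -33.5, 0, -0.065, 1, 29, 0, 0, 0, 1, 29, 0, 0, 0, 1, 29, 0, 0, 0, 1, 0, 20, 0, 0, 1, 0, 15, 0, 0, 1, 0, 9, 0, 0, 1, 0, 8, 0, 0]
}}

```text
time_s: 7.65
tool_pos: [0.5394, -0.1317, 0.025]
tool_rot: [0.661, 0.751, -0.001, -0.0]
ft_force: [-3.3, -1.4, -1.2]
grip_width: 0.0004
grasp_force: 1.2
```

```bash
python3 - <<'E'
from h import *
st();strip()
E
```

```text
t 7.65 p [ 0.5394 -0.1317  0.025 ] jig [-0.0584 -0.0758] yaw 1.698 q [ 0.76  0.54 -0.74  1.77  0.43  0.99 -0.02] F [-3.3 -1.4 -1.2] T [-0.31  0.42  0.01] w 0.0004 gf 1.1892081416590372
side 30 jig c [0.0004 0.0069] dir deg 92.9 len 0.02
top 39 jig c [0.002  0.0001] dir deg 76.0 len 0.019
```

Emit:
{"method": "send_rows", "body": {
  "deltas": [1, 0, 6, 0, 0, 1, 0, 6, 0, 0, 1, 0, 5, 0, 0, 1, 0, 4, 0, 0, 1, 0, 3, 0, 0, 1, 0, 2, 0, 0, 1, 0, 1.5, 0, 0, 1, 0, 1, 0, 0]
}}

```text
time_s: 8.55
tool_pos: [0.5671, -0.1278, 0.0252]
tool_rot: [0.66, 0.751, -0.001, -0.001]
ft_force: [-10.5, -1.3, 6.6]
grip_width: -0.0001
grasp_force: 5.2
```

```bash
python3 - <<'E'
from h import *
st();look('c5.png')
E
```

```text
t 8.55 p [ 0.5671 -0.1278  0.0252] jig [-0.0303 -0.0755] yaw 1.7 q [ 0.71  0.59 -0.72  1.7   0.45  1.02 -0.04] F [-10.5  -1.3   6.6] T [-0.46  1.88 -0.  ] w -0.0001 gf 5.230078980312101
```

View pics/c5.png

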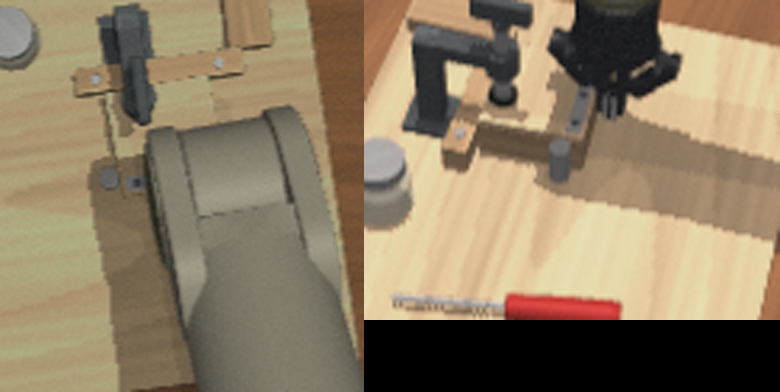

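The bin is against the fence with its strip facing the robot (force 10 N). Next I push its right side over to the post.

```bash
python3 - <<'E'
from h import *
rows([(-.045,-.077,.025,1.7,1),(-.045,-.163,.025,1.7,3),(.012,-.163,.025,1.70,2),(.012,-.119,.025,1.70,6)])
E
```

```text
1 [np.float64(-1.5), np.float64(-14.6), np.float64(0.2), np.float64(-0.0)]
3 [np.float64(-28.7), np.float64(-0.0), np.float64(-0.0), np.float64(-0.0)]
2 [np.float64(-0.0), np.float64(28.5), np.float64(-0.0), np.float64(-0.0)]
6 [np.float64(7.3), np.float64(0.0), np.float64(-0.0), np.float64(-0.0)]
```

Emit:
{"method": "send_rows", "body": {
  "deltas": [1, 0, -15, 0, 0, 1, -29, 0, 0, 0, 1, -29, 0, 0, 0, 1, -29, 0, 0, 0, 1, 0, 29, 0, 0, 1, 0, 29, 0, 0, 1, 15, 0, 0, 0, 1, 12, 0, 0, 0, 1, 6, 0, 0, 0, 1, 4, 0, 0, 0, 1, 4, 0, 0, 0, 1, 3, 0, 0, 0]
}}

```text
time_s: 9.85
tool_pos: [0.616, -0.1663, 0.0256]
tool_rot: [0.66, 0.751, -0.001, 0.001]
ft_force: [0.4, -6.8, -1.1]
grip_width: -0.0
grasp_force: 3.3
```

```bash
python3 - <<'E'
from h import *
st()
E
```

```text
t 9.85 p [ 0.616  -0.1663  0.0256] jig [ 0.0132 -0.12  ] yaw 1.699 q [ 0.69  0.69 -0.69  1.54  0.47  1.09  0.02] F [ 0.4 -6.8 -1.1] T [-1.35 -0.21  0.07] w -0.0 gf 3.3216100628305867
```

Emit:
{"method": "send_rows", "body": {
  "deltas": [1, 1, 0, 0, 0, 1, 1, 0, 0, 0, 1, 0, 0, 0, 0]
}}

```text
time_s: 10.15
tool_pos: [0.616, -0.1663, 0.0256]
tool_rot: [0.661, 0.75, -0.001, 0.001]
ft_force: [0.5, -6.9, -0.3]
grip_width: -0.0
grasp_force: 3.2
```

Emit:
{"method": "send_rows", "body": {
  "deltas": [1, -22, 0, 0, 0, 1, -22, 0, 0, 0, 1, 0, -30, 0, 0, 1, 0, -40, 0, 0, 1, 40, 0, 0, 0, 1, 42, 0, 0, 0, 1, 14, 0, 0, 0, 1, 0, 14, 0, 0, 1, 0, 8, 0, 0, 1, 0, 3, 0, 0, 1, 0, 2, 0, 0, 1, 0, 1, 0, 0]
}}

```text
time_s: 11.35
tool_pos: [0.5653, -0.1177, 0.0247]
tool_rot: [0.661, 0.751, -0.002, -0.002]
ft_force: [-14.5, -1.1, 10.5]
grip_width: 0.0001
grasp_force: 6.9
```

```bash
python3 - <<'E'
from h import *
st()
E
```

```text
t 11.35 p [ 0.5653 -0.1177  0.0247] jig [-0.0308 -0.0653] yaw 1.698 q [ 0.7   0.59 -0.73  1.71  0.45  1.02 -0.06] F [-14.5  -1.1  10.5] T [0.03 2.45 0.09] w 0.0001 gf 6.910871908694389
```

Emit:
{"method": "send_rows", "body": {
  "deltas": [1, 0, -30, 0, 0, 1, 0, -40, 0, 0, 0.6, 0, 0, -50, 0, 0.6, 0, 0, -50, 0, 0.6, 0, 0, -50, 0, 0.6, 0, 0, -25, -0.14, 0.6, 0, 0, 0, -0.14, 0.6, 0, 0, 0, -0.14, 0.6, 0, 0, 0, -0.14, 0.6, 0, 0, 0, -0.14, 0.6, 0, 0, 0, -0.14, 0.6, 0, 0, 0, -0.14]
}}

```text
time_s: 12.55
tool_pos: [0.498, -0.1264, 0.2002]
tool_rot: [0.227, 0.974, -0.0, -0.0]
ft_force: [-0.8, -0.1, -0.5]
grip_width: 0.0341
grasp_force: 0.0
```

```bash
python3 - <<'E'
from h import *
st();strip();look('c6.png')
E
```

```text
t 12.55 p [ 0.498  -0.1264  0.2002] jig [-0.0987 -0.0653] yaw 2.684 q [ 1.05  0.31 -1.04  1.69  0.28  1.3   1.07] F [-0.8 -0.1 -0.5] T [ 0.04 -0.   -0.  ] w 0.0341 gf 0.0
side 93 jig c [-0.0053 -0.0582] dir deg 92.2 len 0.087
side 33 jig c [-0.0005  0.0069] dir deg 87.7 len 0.02
top 161 jig c [-0.0053 -0.0599] dir deg 92.5 len 0.09
top 43 jig c [ 0.001  -0.0002] dir deg 65.0 len 0.019
top 2118 jig c [-0.1664 -0.1435] dir deg 179.7 len 0.139
```

View pics/c6.png

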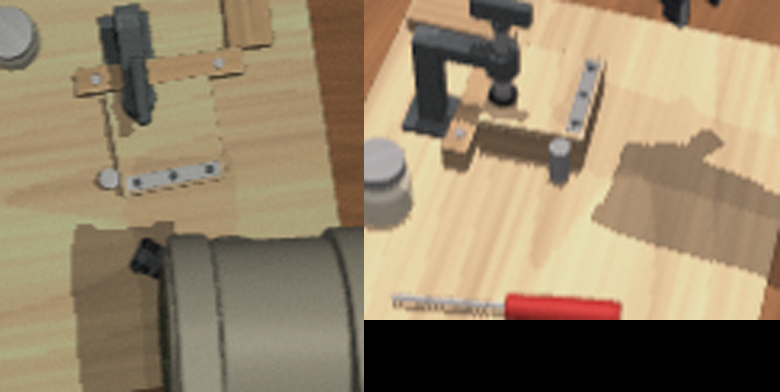

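The bin is near home with its strip centre at jig (-5,-59) mm, but the strip's dots slope about 2° more than the fence, so it is over-turned. I'll push the left part of the near side to square it against the fence.

Emit:
{"method": "send_rows", "body": {
  "deltas": [1, 0, 0, 43, -0.147, 1, 0, 0, 44, -0.147, 1, 0, 0, 44, -0.147, 1, 0, 0, 44, -0.147, 1, 0, 30, 0, 0, 1, -36, 0, 0, 0, 1, -20, 0, 0, 0, 1, -8, 0, 0, 0, 1, -4, 0, 0, 0, 1, -2, 0, 0, 0, 1, -2, 0, 0, 0, 1, -1, 0, 0, 0]
}}

```text
time_s: 13.95
tool_pos: [0.5631, -0.0872, 0.0249]
tool_rot: [-0.063, 0.998, -0.001, -0.004]
ft_force: [-18.0, 0.4, 13.7]
grip_width: -0.0001
grasp_force: 8.7
```

```bash
python3 - <<'E'
from h import *
st();strip()
E
```

```text
t 13.95 p [ 0.5631 -0.0872  0.0249] jig [-0.0291 -0.0347] yaw 3.267 q [ 0.8   0.67 -0.96  1.72  0.61  1.09  1.34] F [-18.    0.4  13.7] T [0.03 3.35 0.13] w -0.0001 gf 8.698525109648472
```

Emit:
{"method": "send_rows", "body": {
  "deltas": [1, -1, 0, 0, 0, 1, -1, 0, 0, 0, 1, -1, 0, 0, 0, 1, 0, 0, 0, 0]
}}

```text
time_s: 14.45
tool_pos: [0.5633, -0.087, 0.0244]
tool_rot: [-0.063, 0.998, -0.001, -0.006]
ft_force: [-25.5, -1.1, 17.5]
grip_width: 0.0002
grasp_force: 12.7
```

Emit:
{"method": "send_rows", "body": {
  "deltas": [1, 15, 0, 0, 0, 1, 40, 0, -10, 0, 0.6, 20, 0, -40, 0, 0.6, 0, 0, -45, 0, 0.6, 0, 0, -45, 0, 0.6, 0, 0, -35, 0]
}}

```text
time_s: 15.05
tool_pos: [0.4949, -0.0961, 0.2028]
tool_rot: [-0.062, 0.998, -0.001, 0.0]
ft_force: [1.0, -0.4, -0.4]
grip_width: 0.0341
grasp_force: 0.0
```

```bash
python3 - <<'E'
from h import *
st();strip()
a=snap('top');b=snap('side')
A=cv2.resize(a['color'][150:225,305:385],None,fx=5,fy=5,interpolation=2);B=cv2.resize(b['color'][165:240,280:350],None,fx=5,fy=5,interpolation=2)
cv2.imwrite('pics/c7.png',np.hstack([A,B])[:,:,::-1])
E
```

```text
t 15.05 p [ 0.4949 -0.0961  0.2028] jig [-0.0979 -0.0348] yaw 3.266 q [ 1.12  0.35 -1.2   1.7   0.33  1.32  1.55] F [ 1.  -0.4 -0.4] T [-0.03 -0.05 -0.  ] w 0.0341 gf 0.0
side 97 jig c [-0.0051 -0.0574] dir deg 92.3 len 0.088
side 33 jig c [-0.0005  0.0069] dir deg 87.7 len 0.02
top 166 jig c [-0.005  -0.0604] dir deg 92.2 len 0.09
top 41 jig c [ 0.0011 -0.    ] dir deg 98.7 len 0.019
top 2249 jig c [-0.1681 -0.0747] dir deg -177.2 len 0.14
```

View pics/c7.png

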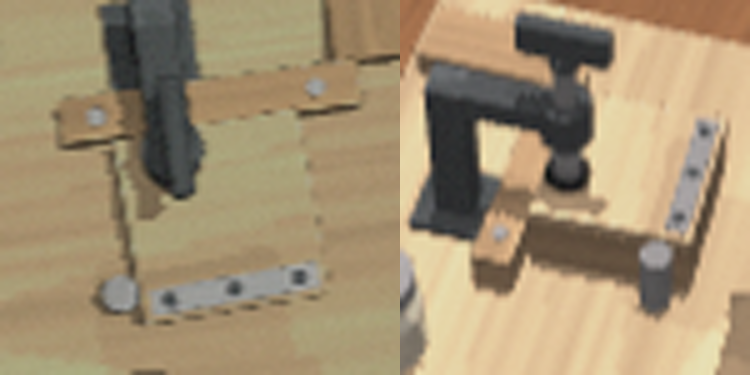

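The post is at (118,294) and the strip dots run from (169,299) to (300,277), against fence screws at (96,118) and (316,87). I'll compare the two slopes metrically, and fix the clamp axis from both views.

```bash
python3 - <<'E'
from h import *
a=snap('top');b=snap('side')
T=lambda x,y,z:np.array(w2j(ray(a,305+x/5,150+y/5,z)));S=lambda x,y,z:np.array(w2j(ray(b,280+x/5-80,165+y/5,z)))
ang=lambda p,q:np.degrees(np.arctan2(*(p-q)[[1,0]]))-90
print('top fence',ang(T(96,118,.042),T(316,87,.042)),'edges',ang(T(60,148,.042),T(361,104,.042)),ang(T(55,100,.042),T(355,63,.042)))
print('strip dots',ang(T(169,299,.0635),T(300,277,.0635)))
print('fence near edge',T(60,148,.042),T(361,104,.042))
print('bin right edge far/near', T(305,112,.062),T(322,290,.062),'left far/near',T(128,140,.062),T(146,320,.062))
print('side strip dots',ang(S(678,217,.0635),S(704,129,.0635)))
print('wing side ends', S(516,14,.2),S(611,35,.2),'lower',S(516,45,.174),S(609,66,.174),'top ends',T(165,85,.2),T(181,195,.2))
print('pad top?',S(566,182,.072))
E
```

```text
top fence 0.23370258260868582 edges 0.5351649802626923 -0.7651809040890356
strip dots 1.7804101346714987
fence near edge [0.08284626 0.02093967] [ 0.08438998 -0.14432921]
bin right edge far/near [ 0.08204582 -0.1113891 ] [-0.01311216 -0.10708351] left far/near [ 0.08002832 -0.01593719] [-0.01629016 -0.01242408]
side strip dots 2.2155950449701862
wing side ends [ 0.09096968 -0.03129717] [ 0.03585093 -0.03059759] lower [ 0.09214049 -0.03170787] [ 0.03723132 -0.0308749 ] top ends [ 0.08830828 -0.03390658] [ 0.03696074 -0.03426873]
pad top? [ 0.06227926 -0.02335605]
```

Emit:
{"method": "send_rows", "body": {
  "deltas": [1, -26, -33, 0, 0, 1, -26, -33, 0, 0, 1, -26, -33, 0, 0, 1, -26, -33, 0, 0, 1, 0, 0, 45, 0, 1, 0, 0, 45, 0, 1, 0, 0, 45, 0, 1, 0, 0, 42, 0, 1, 0, 30, 0, 0, 1, 0, 10, 0, 0, 1, 0, 4, 0, 0, 1, 0, 1, 0, 0]
}}

```text
time_s: 16.55
tool_pos: [0.6093, -0.1731, 0.0227]
tool_rot: [-0.061, 0.998, -0.003, -0.0]
ft_force: [1.3, -12.1, 5.3]
grip_width: 0.0001
grasp_force: 5.6
```

```bash
python3 - <<'E'
from h import *
st()
E
```

```text
t 16.55 p [ 0.6093 -0.1731  0.0227] jig [ 0.0056 -0.1258] yaw 3.265 q [ 0.85  0.78 -0.93  1.55  0.67  1.16  1.47] F [  1.3 -12.1   5.3] T [-2.27 -0.24  0.04] w 0.0001 gf 5.558997649604862
```

Emit:
{"method": "send_rows", "body": {
  "deltas": [1, 2, 0, 0, 0, 1, 2, 0, 0, 0, 1, 2, 0, 0, 0, 1, 2, 0, 0, 0]
}}

```text
time_s: 16.95
tool_pos: [0.6024, -0.1733, 0.0232]
tool_rot: [-0.062, 0.998, -0.002, 0.001]
ft_force: [4.3, -9.2, 5.5]
grip_width: -0.0001
grasp_force: 4.7
```

```bash
python3 - <<'E'
from h import *
st();strip()
E
```

```text
t 16.95 p [ 0.6024 -0.1733  0.0232] jig [-0.0012 -0.1252] yaw 3.265 q [ 0.86  0.77 -0.94  1.57  0.67  1.15  1.47] F [ 4.3 -9.2  5.5] T [-1.47 -0.89 -0.02] w -0.0001 gf 4.697618798963958
side 45 jig c [-0.0075 -0.0343] dir deg 90.4 len 0.041
side 33 jig c [-0.0005  0.0069] dir deg 87.7 len 0.02
top 43 jig c [ 0.001  -0.0002] dir deg 65.0 len 0.019
top 35 jig c [-0.0076 -0.0251] dir deg -97.5 len 0.019
```

Emit:
{"method": "send_rows", "body": {
  "deltas": [1, 0, -35, 0, 0, 1, 30, 0, 0, 0, 1, 29, 0, 0, 0, 1, 0, 34, 0, 0, 1, 0, 34, 0, 0, 1, 0, 35, 0, 0, 1, -20, 0, 0, 0, 1, -8, 0, 0, 0, 1, -3, 0, 0, 0, 1, -2, 0, 0, 0, 1, -2, 0, 0, 0, 1, -1, 0, 0, 0]
}}

```text
time_s: 18.25
tool_pos: [0.5679, -0.1073, 0.0222]
tool_rot: [-0.062, 0.998, -0.001, -0.003]
ft_force: [-11.7, -3.1, 5.4]
grip_width: -0.0
grasp_force: 0.0
```

```bash
python3 - <<'E'
from h import *
st()
E
```

```text
t 18.25 p [ 0.5679 -0.1073  0.0222] jig [-0.027  -0.0553] yaw 3.266 q [ 0.84  0.7  -0.97  1.7   0.64  1.1   1.36] F [-11.7  -3.1   5.4] T [-0.51  2.14 -0.05] w -0.0 gf 0.0
```

Emit:
{"method": "send_rows", "body": {
  "deltas": [1, -1, 0, 0, 0, 1, -1, 0, 0, 0, 1, 0, 0, 0, 0, 1, 15, 0, 0, 0, 1, 40, 0, -10, 0, 0.6, 20, 0, -40, 0, 0.6, 0, 0, -45, 0, 0.6, 0, 0, -45, 0, 0.6, 0, 0, -45, 0]
}}

```text
time_s: 19.15
tool_pos: [0.4973, -0.1153, 0.2101]
tool_rot: [-0.062, 0.998, -0.0, 0.0]
ft_force: [1.2, -0.8, 0.1]
grip_width: 0.0342
grasp_force: 0.0
```

```bash
python3 - <<'E'
from h import *
st();strip()
a=snap('top');b=snap('side')
A=cv2.resize(a['color'][150:225,305:385],None,fx=5,fy=5,interpolation=2);B=cv2.resize(b['color'][165:240,280:350],None,fx=5,fy=5,interpolation=2)
cv2.imwrite('pics/c8.png',np.hstack([A,B])[:,:,::-1])
E
```

```text
t 19.15 p [ 0.4973 -0.1153  0.2101] jig [-0.0979 -0.0541] yaw 3.267 q [ 1.16  0.37 -1.23  1.68  0.36  1.35  1.57] F [ 1.2 -0.8  0.1] T [-0.07 -0.09  0.03] w 0.0342 gf 0.0
side 92 jig c [-0.0034 -0.0601] dir deg 90.1 len 0.087
side 33 jig c [-0.0005  0.0069] dir deg 87.7 len 0.02
top 162 jig c [-0.0033 -0.0624] dir deg 90.1 len 0.088
top 43 jig c [0.001  0.0001] dir deg 56.5 len 0.02
```

View pics/c8.png

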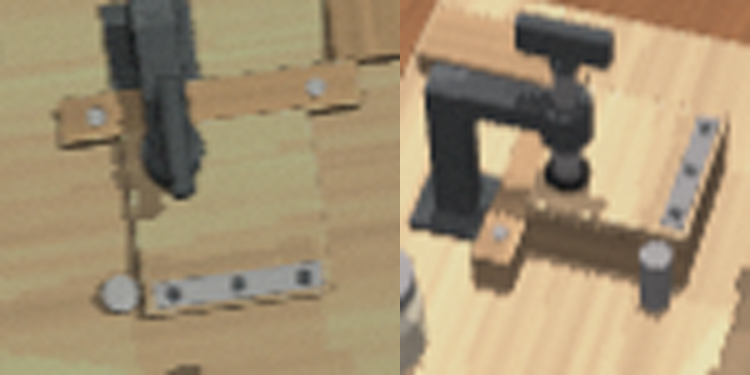

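The strip now lies square at 90.1° and at the right depth (jig x -3.4 mm against an ideal -4), but there is a gap of about 2 mm at the post. I'll nudge the right side near its middle in small steps.

Emit:
{"method": "send_rows", "body": {
  "deltas": [1, -32, -28, 0, 0, 1, -32, -28, 0, 0, 1, -32, -28, 0, 0, 1, -32, -27, 0, 0, 1, 0, 0, 46, 0, 1, 0, 0, 46, 0, 1, 0, 0, 46, 0, 1, 0, 0, 46, 0, 1, 0, 25, 0, 0, 1, 0, 6, 0, 0, 1, 0, 3, 0, 0, 1, 0, 0, 0, 0]
}}

```text
time_s: 20.55
tool_pos: [0.6349, -0.1746, 0.0249]
tool_rot: [-0.064, 0.998, -0.0, 0.0]
ft_force: [-0.2, -0.0, 0.1]
grip_width: -0.0002
grasp_force: 0.0
```

Emit:
{"method": "send_rows", "body": {
  "deltas": [1, 0, 1, 0, 0, 1, 0, 1, 0, 0]
}}

```text
time_s: 20.75
tool_pos: [0.6346, -0.1738, 0.0248]
tool_rot: [-0.062, 0.998, -0.0, 0.0]
ft_force: [-0.5, 0.1, -0.2]
grip_width: 0.0004
grasp_force: 0.0
```

Emit:
{"method": "send_rows", "body": {
  "deltas": [1, 0, 1, 0, 0, 1, 0, 1, 0, 0, 1, 0, 0, 0, 0]
}}

```text
time_s: 21.05
tool_pos: [0.6341, -0.1708, 0.0244]
tool_rot: [-0.063, 0.998, 0.0, 0.0]
ft_force: [0.2, -0.3, -0.1]
grip_width: 0.0001
grasp_force: 0.0
```

Emit:
{"method": "send_rows", "body": {
  "deltas": [1, 0, 1, 0, 0, 1, 0, 0, 0, 0]
}}

```text
time_s: 21.25
tool_pos: [0.6339, -0.1697, 0.0243]
tool_rot: [-0.063, 0.998, 0.0, 0.0]
ft_force: [0.3, -1.1, -0.2]
grip_width: 0.0
grasp_force: 0.0
```

Emit:
{"method": "send_rows", "body": {
  "deltas": [1, 0, 1, 0, 0, 1, 0, 0, 0, 0]
}}

```text
time_s: 21.45
tool_pos: [0.6338, -0.1686, 0.0243]
tool_rot: [-0.063, 0.998, 0.0, 0.0]
ft_force: [-0.5, -0.2, -0.8]
grip_width: 0.0
grasp_force: 0.0
```

Emit:
{"method": "send_rows", "body": {
  "deltas": [1, 0, 1, 0, 0, 1, 0, 0, 0, 0]
}}

```text
time_s: 21.65
tool_pos: [0.6337, -0.168, 0.0244]
tool_rot: [-0.063, 0.998, -0.0, 0.0]
ft_force: [0.4, 0.8, -1.1]
grip_width: 0.0001
grasp_force: 0.2
```

```bash
python3 - <<'E'
from h import *
st();strip()
E
```

```text
t 21.65 p [ 0.6337 -0.168   0.0244] jig [ 0.0305 -0.1239] yaw 3.268 q [ 0.82  0.83 -0.95  1.48  0.7   1.2   1.46] F [ 0.4  0.8 -1.1] T [-0.03  0.07 -0.06] w 0.0001 gf 0.182438718618414
side 71 jig c [-0.0038 -0.0519] dir deg 88.5 len 0.076
side 32 jig c [-0.0002  0.0069] dir deg 97.9 len 0.019
top 44 jig c [0.0011 0.0001] dir deg 65.0 len 0.02
top 43 jig c [-0.0034 -0.0277] dir deg -90.8 len 0.024
```

Emit:
{"method": "send_rows", "body": {
  "deltas": [1, 0, 1, 0, 0, 1, 0, 0, 0, 0]
}}

```text
time_s: 21.95
tool_pos: [0.6337, -0.1675, 0.0245]
tool_rot: [-0.063, 0.998, -0.0, 0.0]
ft_force: [0.7, -2.6, 0.8]
grip_width: -0.0001
grasp_force: 1.0
```

Emit:
{"method": "send_rows", "body": {
  "deltas": [1, 0, 1, 0, 0, 1, 0, 0, 0, 0]
}}

```text
time_s: 22.15
tool_pos: [0.6336, -0.1674, 0.0245]
tool_rot: [-0.062, 0.998, -0.001, 0.0]
ft_force: [0.0, -4.6, 0.4]
grip_width: -0.0001
grasp_force: 3.3
```

Emit:
{"method": "send_rows", "body": {
  "deltas": [1, 0, -20, 0, 0, 1, 0, -25, 0, 0, 0.6, 0, 0, -45, 0, 0.6, 0, 0, -45, 0, 0.6, 0, 0, -45, 0, 0.6, 0, 0, -45, 0, 0.6, 0, 0, -20, 0, 0.6, 0, 0, 0, 0]
}}

```text
time_s: 22.95
tool_pos: [0.6407, -0.2094, 0.2286]
tool_rot: [-0.064, 0.998, -0.0, 0.003]
ft_force: [1.1, 0.7, 0.3]
grip_width: 0.0338
grasp_force: 0.0
```

```bash
python3 - <<'E'
from h import *
st();strip()
E
```

```text
t 22.95 p [ 0.6407 -0.2094  0.2286] jig [ 0.0321 -0.1659] yaw 3.269 q [ 0.85  0.69 -1.04  1.19  0.58  1.55  1.63] F [1.1 0.7 0.3] T [-0.05 -0.02  0.06] w 0.0338 gf 0.0
side 73 jig c [-0.0036 -0.0519] dir deg 89.7 len 0.076
side 32 jig c [-0.0002  0.0069] dir deg 97.9 len 0.019
top 43 jig c [ 0.001  -0.0002] dir deg 65.0 len 0.019
top 75 jig c [-0.0031 -0.0348] dir deg 90.9 len 0.039
```

Emit:
{"method": "send_rows", "body": {
  "deltas": [0.4, -8, 34, 0, 0, 0.4, -8, 34, 0, 0, 0.4, -8, 33, 0, 0, 0.4, -7.5, 32.5, 0, 0, 0.4, 0, 0, 0, 0]
}}

```text
time_s: 23.55
tool_pos: [0.6525, -0.0667, 0.2228]
tool_rot: [-0.068, 0.998, 0.002, -0.001]
ft_force: [-0.9, 1.4, 0.1]
grip_width: 0.0511
grasp_force: 0.0
```

```bash
python3 - <<'E'
from h import *
st()
E
```

```text
t 23.55 p [ 0.6525 -0.0667  0.2228] jig [ 0.0622 -0.0259] yaw 3.278 q [ 0.68  0.67 -1.05  1.25  0.57  1.53  1.41] F [-0.9  1.4  0.1] T [ 0.03  0.   -0.02] w 0.0511 gf 0.0
```

Emit:
{"method": "send_rows", "body": {
  "deltas": [0.4, -1, -6.5, 0, 0.007, 0.4, 0, 0, 12, 0, 0.4, 0, 0, 16, 0, 0.4, 0, 0, 10, 0, 0.4, 0, 0, 6, 0, 0.4, 0, 0, 0, 0]
}}

```text
time_s: 24.15
tool_pos: [0.6546, -0.0809, 0.1787]
tool_rot: [-0.059, 0.998, 0.0, -0.001]
ft_force: [-0.8, 0.3, -0.1]
grip_width: 0.0513
grasp_force: 0.0
```

```bash
python3 - <<'E'
from h import *
st()
a=snap('top');b=snap('side')
A=cv2.resize(a['color'][130:230,290:400],None,fx=3.4,fy=3.4,interpolation=2);B=cv2.resize(b['color'][145:245,270:370],None,fx=3.4,fy=3.4,interpolation=2)
cv2.imwrite('pics/c9.png',np.hstack([A,B])[:,:,::-1])
E
```

```text
t 24.15 p [ 0.6546 -0.0809  0.1787] jig [ 0.0625 -0.0403] yaw 3.261 q [ 0.69  0.7  -1.03  1.3   0.59  1.45  1.4 ] F [-0.8  0.3 -0.1] T [-0.02  0.02  0.01] w 0.0513 gf 0.0
```

View pics/c9.png

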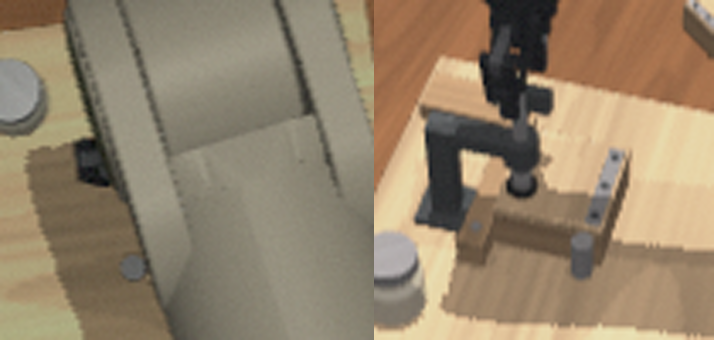

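The side view shows the fingers straddling the wing at (535,97). That is my last picture, since I've already viewed 11, one over the limit of 10. The tool sits about 7 mm to the right of the axis, so I centre it and then close.

Emit:
{"method": "send_rows", "body": {
  "deltas": [0.4, -0.5, 4, 0, 0, 0.4, -0.5, 4, 0, -0.01, 0.4, 0, 0, 0, 0, 0.4, 0, 0, 0, 0]
}}

```text
time_s: 24.65
tool_pos: [0.6555, -0.072, 0.1807]
tool_rot: [-0.065, 0.998, -0.0, 0.0]
ft_force: [0.7, 0.1, -0.8]
grip_width: 0.0512
grasp_force: 0.0
```

```bash
python3 - <<'E'
from h import *
st()
E
```

```text
t 24.65 p [ 0.6555 -0.072   0.1807] jig [ 0.0645 -0.0316] yaw 3.272 q [ 0.68  0.7  -1.04  1.31  0.59  1.45  1.39] F [ 0.7  0.1 -0.8] T [-0.01 -0.04  0.  ] w 0.0512 gf 0.0
```

Emit:
{"method": "send_rows", "body": {
  "deltas": [0.75, 0, 0, 2, 0, 1, 0, 0, 0, 0, 1, 0, 0, 0, 0, 1, 0, 0, 0, 0, 1, 0, 0, 0, 0],
  "force": 40
}}

```text
time_s: 25.15
tool_pos: [0.6555, -0.0746, 0.1783]
tool_rot: [-0.063, 0.998, -0.001, 0.0]
ft_force: [0.7, -5.2, 0.5]
grip_width: 0.011
grasp_force: 42.6
```

```bash
python3 - <<'E'
from h import *
st()
E
```

```text
t 25.15 p [ 0.6555 -0.0746  0.1783] jig [ 0.0642 -0.0342] yaw 3.268 q [ 0.68  0.7  -1.03  1.31  0.59  1.45  1.39] F [ 0.7 -5.2  0.5] T [-0.98 -0.02  0.08] w 0.011 gf 42.59034991264343
```

Emit:
{"method": "send_rows", "body": {
  "deltas": [1, 0, -1.5, 0, 0, 1, 0, 0, 0.3, 0.1, 1, 0, 0, 0.3, 0.1, 1, 0, 0, 0.3, 0.1, 1, 0, 0, 0.3, 0.1, 1, 0, 0, 0, 0]
}}

```text
time_s: 25.75
tool_pos: [0.6556, -0.0743, 0.1771]
tool_rot: [0.136, 0.991, -0.0, 0.0]
ft_force: [0.1, -2.5, -0.5]
grip_width: 0.0113
grasp_force: 42.4
```

```bash
python3 -c "
from h import *
st()"
```

```text
t 25.75 p [ 0.6556 -0.0743  0.1771] jig [ 0.0643 -0.0339] yaw 2.869 q [ 0.65  0.67 -0.96  1.31  0.54  1.43  1.02] F [ 0.1 -2.5 -0.5] T [-0.39 -0.13 -0.15] w 0.0113 gf 42.430023550987244
```

Emit:
{"method": "send_rows", "body": {
  "deltas": [1, 0, 0, 0.3, 0.1, 1, 0, 0, 0.3, 0.1, 1, 0, 0, 0.3, 0.1, 1, 0, 0, 0.3, 0.1, 1, 0, 0, 0, 0]
}}

```text
time_s: 26.25
tool_pos: [0.6557, -0.0741, 0.1759]
tool_rot: [0.329, 0.944, -0.0, 0.0]
ft_force: [2.3, -2.3, -1.5]
grip_width: 0.011
grasp_force: 42.4
```

```bash
python3 -c "
from h import *
st()"
```

```text
t 26.25 p [ 0.6557 -0.0741  0.1759] jig [ 0.0644 -0.0336] yaw 2.472 q [ 0.61  0.64 -0.88  1.31  0.49  1.41  0.66] F [ 2.3 -2.3 -1.5] T [-0.34 -0.42 -0.23] w 0.011 gf 42.352468371391296
```

Emit:
{"method": "send_rows", "body": {
  "deltas": [1, 0, 0, 0.15, 0.05, 1, 0, 0, 0.15, 0.05, 1, 0, 0, 0.15, 0.05, 1, 0, 0, 0.15, 0.05]
}}

```text
time_s: 26.65
tool_pos: [0.6559, -0.074, 0.1753]
tool_rot: [0.42, 0.907, 0.0, 0.0]
ft_force: [1.2, -2.2, -0.8]
grip_width: 0.0107
grasp_force: 42.4
```

```bash
python3 -c "
from h import *
st()"
```

```text
t 26.65 p [ 0.6559 -0.074   0.1753] jig [ 0.0646 -0.0336] yaw 2.274 q [ 0.59  0.63 -0.84  1.32  0.46  1.4   0.47] F [ 1.2 -2.2 -0.8] T [-0.42 -0.49  0.14] w 0.0107 gf 42.40052282810211
```

Emit:
{"method": "send_rows", "body": {
  "deltas": [1, 0, 0, 0.15, 0.05, 1, 0, 0, 0.15, 0.05, 1, 0, 0, 0.15, 0.05, 1, 0, 0, 0.15, 0.05]
}}

```text
time_s: 27.05
tool_pos: [0.656, -0.0739, 0.1747]
tool_rot: [0.509, 0.861, 0.0, 0.0]
ft_force: [3.2, -1.6, -0.9]
grip_width: 0.011
grasp_force: 42.4
```

```bash
python3 -c "
from h import *
st()
s=snap('side')['color'];cv2.imwrite('pics/s_mid.png',s[:,:,::-1])"
```

```text
t 27.05 p [ 0.656  -0.0739  0.1747] jig [ 0.0647 -0.0335] yaw 2.074 q [ 0.57  0.61 -0.8   1.32  0.44  1.39  0.29] F [ 3.2 -1.6 -0.9] T [-0.41 -0.69  0.15] w 0.011 gf 42.353941798210144
```

Emit:
{"method": "send_rows", "body": {
  "deltas": [1, 0, 0, 0.15, 0.05, 1, 0, 0, 0.15, 0.05, 1, 0, 0, 0.15, 0.05, 1, 0, 0, 0.15, 0.05]
}}

```text
time_s: 27.5
tool_pos: [0.6561, -0.0738, 0.1741]
tool_rot: [0.592, 0.806, 0.0, 0.0]
ft_force: [4.3, -1.8, -1.1]
grip_width: 0.0109
grasp_force: 42.3
```

```bash
python3 -c "
from h import *
st()"
```

```text
t 27.5 p [ 0.6561 -0.0738  0.1741] jig [ 0.0649 -0.0334] yaw 1.874 q [ 0.55  0.6  -0.76  1.32  0.41  1.38  0.1 ] F [ 4.3 -1.8 -1.1] T [-0.42 -0.91  0.12] w 0.0109 gf 42.27391719818115
```

Emit:
{"method": "send_rows", "body": {
  "deltas": [1, 0, 0, 0.15, 0.05, 1, 0, 0, 0.15, 0.05, 1, 0, 0, 0.15, 0.05, 1, 0, 0, 0.15, 0.05]
}}

```text
time_s: 27.9
tool_pos: [0.6563, -0.0738, 0.1736]
tool_rot: [0.67, 0.743, 0.001, 0.0]
ft_force: [5.3, -2.2, -1.0]
grip_width: 0.0109
grasp_force: 42.2
```

```bash
python3 -c "
from h import *
st()"
```

```text
t 27.9 p [ 0.6563 -0.0738  0.1736] jig [ 0.065  -0.0334] yaw 1.675 q [ 0.53  0.59 -0.73  1.32  0.39  1.37 -0.08] F [ 5.3 -2.2 -1. ] T [-0.41 -1.09  0.2 ] w 0.0109 gf 42.23437964916229
```

Emit:
{"method": "send_rows", "body": {
  "deltas": [1, 0, 0, 0.15, 0.05, 1, 0, 0, 0.15, 0.05, 1, 0, 0, 0.15, 0.05, 1, 0, 0, 0.15, 0.05]
}}

```text
time_s: 28.3
tool_pos: [0.6564, -0.0738, 0.173]
tool_rot: [0.74, 0.672, 0.001, 0.001]
ft_force: [5.9, -2.4, -2.6]
grip_width: 0.011
grasp_force: 42.2
```

```bash
python3 -c "
from h import *
st()"
```

```text
t 28.3 p [ 0.6564 -0.0738  0.173 ] jig [ 0.0652 -0.0335] yaw 1.475 q [ 0.51  0.58 -0.69  1.32  0.36  1.36 -0.27] F [ 5.9 -2.4 -2.6] T [-0.43 -1.25  0.16] w 0.011 gf 42.19341695308685
```

Emit:
{"method": "send_rows", "body": {
  "deltas": [1, 0, 0.5, 0.15, 0.05, 1, 0, 0.5, 0.15, 0.05, 1, 0, 0, 0.15, 0.05]
}}

```text
time_s: 28.6
tool_pos: [0.6566, -0.0739, 0.1725]
tool_rot: [0.789, 0.615, 0.0, -0.0]
ft_force: [1.6, -1.6, -0.7]
grip_width: 0.0109
grasp_force: 42.5
```

```bash
python3 -c "
from h import *
st()"
```

```text
t 28.6 p [ 0.6566 -0.0739  0.1725] jig [ 0.0654 -0.0335] yaw 1.325 q [ 0.49  0.58 -0.66  1.32  0.35  1.36 -0.41] F [ 1.6 -1.6 -0.7] T [-0.46 -0.35  0.23] w 0.0109 gf 42.5275719165802
```

Emit:
{"method": "send_rows", "body": {
  "deltas": [1, 0, 0, 0.15, 0.05, 1, 0, 0, 0.15, 0.05, 1, 0, 0, 0.15, 0.05]
}}

```text
time_s: 28.9
tool_pos: [0.6567, -0.0739, 0.1721]
tool_rot: [0.832, 0.554, 0.0, 0.0]
ft_force: [2.2, -1.7, -0.3]
grip_width: 0.011
grasp_force: 42.5
```

```bash
python3 -c "
from h import *
st()"
```

```text
t 28.9 p [ 0.6567 -0.0739  0.1721] jig [ 0.0654 -0.0336] yaw 1.175 q [ 0.47  0.57 -0.63  1.32  0.33  1.35 -0.55] F [ 2.2 -1.7 -0.3] T [-0.47 -0.52  0.17] w 0.011 gf 42.49699294567108
```

Emit:
{"method": "send_rows", "body": {
  "deltas": [1, 0, 0, 0.15, 0.05, 1, 0, 0, 0.15, 0.05, 1, 0, 0, 0.15, 0.05]
}}

```text
time_s: 29.2
tool_pos: [0.6568, -0.0739, 0.1716]
tool_rot: [0.872, 0.49, 0.0, 0.0]
ft_force: [1.7, -2.3, -0.2]
grip_width: 0.0112
grasp_force: 42.5
```

```bash
python3 -c "
from h import *
st()"
```

```text
t 29.2 p [ 0.6568 -0.0739  0.1716] jig [ 0.0655 -0.0336] yaw 1.025 q [ 0.46  0.56 -0.6   1.33  0.31  1.35 -0.69] F [ 1.7 -2.3 -0.2] T [-0.53 -0.58  0.18] w 0.0112 gf 42.472012639045715
```

Emit:
{"method": "send_rows", "body": {
  "deltas": [1, 0, 0, 0.15, 0.05, 1, 0, 0, 0.15, 0.05, 1, 0, 0, 0.15, 0.05]
}}

```text
time_s: 29.5
tool_pos: [0.6569, -0.074, 0.1712]
tool_rot: [0.906, 0.423, 0.0, 0.0]
ft_force: [2.8, -1.9, 0.1]
grip_width: 0.0112
grasp_force: 42.5
```

```bash
python3 -c "
from h import *
st()"
```

```text
t 29.5 p [ 0.6569 -0.074   0.1712] jig [ 0.0656 -0.0337] yaw 0.875 q [ 0.44  0.56 -0.57  1.33  0.3   1.34 -0.83] F [ 2.8 -1.9  0.1] T [-0.57 -0.64  0.24] w 0.0112 gf 42.45373785495758
```

Emit:
{"method": "send_rows", "body": {
  "deltas": [1, 0, 0, 0.15, 0.05, 1, 0, 0, 0.15, 0.05]
}}

```text
time_s: 29.7
tool_pos: [0.657, -0.0741, 0.1709]
tool_rot: [0.926, 0.378, 0.0, 0.0]
ft_force: [1.8, -3.5, -1.4]
grip_width: 0.0112
grasp_force: 42.4
```

```bash
python3 -c "
from h import *
st();print(np.round(r.get_obs()['effort'],3))"
```

```text
t 29.7 p [ 0.657  -0.0741  0.1709] jig [ 0.0657 -0.0338] yaw 0.775 q [ 0.43  0.55 -0.55  1.33  0.29  1.34 -0.92] F [ 1.8 -3.5 -1.4] T [-0.6  -0.73  0.19] w 0.0112 gf 42.444190979003906
[ -0.874 -67.913 -10.982 -34.084  -0.99    0.975   0.773]
```

Emit:
{"method": "send_rows", "body": {
  "deltas": [1, 0, 0, 0.15, 0.05, 1, 0, 0, 0.15, 0.05]
}}

```text
time_s: 29.9
tool_pos: [0.657, -0.0742, 0.1705]
tool_rot: [0.944, 0.331, 0.0, 0.0]
ft_force: [2.8, -2.8, -0.1]
grip_width: 0.011
grasp_force: 42.4
```

```bash
python3 -c "
from h import *
st();print(np.round(r.get_obs()['effort'],3))"
```

```text
t 29.9 p [ 0.657  -0.0742  0.1705] jig [ 0.0657 -0.0339] yaw 0.675 q [ 0.42  0.55 -0.53  1.33  0.28  1.34 -1.01] F [ 2.8 -2.8 -0.1] T [-0.7  -0.71  0.23] w 0.011 gf 42.43721902370453
[ -0.946 -68.042 -10.692 -34.088  -1.052   1.047   0.768]
```

Emit:
{"method": "send_rows", "body": {
  "deltas": [1, 0, 0, 0.15, 0.05, 1, 0, 0, 0.15, 0.05]
}}

```text
time_s: 30.1
tool_pos: [0.6571, -0.0742, 0.1703]
tool_rot: [0.959, 0.283, 0.0, 0.0]
ft_force: [3.0, -2.1, -0.9]
grip_width: 0.011
grasp_force: 42.4
```

```bash
python3 - <<'E'
from h import *
st()
from scipy.optimize import curve_fit
x=np.array([.99,1.19,1.39,1.59,1.79,1.94,2.09,2.24,2.39]);y=np.array([.14,.15,.12,.2,.16,.23,.17,.18,.24])
for t in np.arange(1,2.05,.1):
    h=.055*np.clip(x-t,0,None);b=.15;print(round(t,1),'rms b=.15',((y-h-b)**2).mean()**.5,'free',(y-h).std(),(y-h).mean())
E
```

```text
t 30.1 p [ 0.6571 -0.0742  0.1703] jig [ 0.0657 -0.034 ] yaw 0.574 q [ 0.41  0.55 -0.52  1.33  0.27  1.33 -1.11] F [ 3.  -2.1 -0.9] T [-0.73 -0.77  0.15] w 0.011 gf 42.43223547935486
1.0 rms b=.15 0.030410058642933696 free 0.027104210187285354 0.1362111111111111
1.1 rms b=.15 0.028499210515380947 free 0.027073880401597403 0.14109999999999998
1.2 rms b=.15 0.027447814120618055 free 0.027144051027303193 0.14592777777777777
1.3 rms b=.15 0.027282559549198376 free 0.02728178517746109 0.1502055555555556
1.4 rms b=.15 0.02803537447979289 free 0.027684403060920536 0.15442222222222224
1.5 rms b=.15 0.03006130772641508 free 0.02895258362850252 0.1580888888888889
1.6 rms b=.15 0.03248954960188482 free 0.030311892096488074 0.16169444444444447
1.7 rms b=.15 0.034478878397586496 free 0.031164572122131824 0.16475000000000006
1.8 rms b=.15 0.036801773809907005 free 0.03224135925970834 0.16774444444444445
1.9 rms b=.15 0.03922447506907449 free 0.03362987079779736 0.17018888888888892
2.0 rms b=.15 0.041106697210497915 free 0.03455367000929296 0.17226666666666668
```

Emit:
{"method": "send_rows", "body": {
  "deltas": [1, 0, 0, 0.15, 0.05, 1, 0, 0, 0.15, 0.05, 1, 0, 0, 0.15, 0.05]
}}

```text
time_s: 30.4
tool_pos: [0.6571, -0.0743, 0.1698]
tool_rot: [0.978, 0.211, 0.001, 0.0]
ft_force: [2.5, -2.0, -1.3]
grip_width: 0.0109
grasp_force: 42.4
```

```bash
python3 -c "
from h import *
st()"
```

```text
t 30.4 p [ 0.6571 -0.0743  0.1698] jig [ 0.0658 -0.0341] yaw 0.424 q [ 0.39  0.54 -0.49  1.33  0.25  1.33 -1.25] F [ 2.5 -2.  -1.3] T [-0.75 -0.79  0.26] w 0.0109 gf 42.430222034454346
```

Emit:
{"method": "send_rows", "body": {
  "deltas": [1, 0, 0, 0.15, 0.05, 1, 0, 0, 0.15, 0.05, 1, 0, 0, 0.15, 0.05]
}}

```text
time_s: 30.7
tool_pos: [0.6571, -0.0744, 0.1694]
tool_rot: [0.991, 0.137, 0.001, 0.0]
ft_force: [3.3, -4.4, -1.4]
grip_width: 0.011
grasp_force: 42.4
```

```bash
python3 -c "
from h import *
st()"
```

```text
t 30.7 p [ 0.6571 -0.0744  0.1694] jig [ 0.0658 -0.0342] yaw 0.274 q [ 0.37  0.54 -0.46  1.33  0.24  1.33 -1.39] F [ 3.3 -4.4 -1.4] T [-0.89 -0.84  0.25] w 0.011 gf 42.43426322937012
```

Emit:
{"method": "send_rows", "body": {
  "deltas": [1, 0, 0, 0, 0, 0.4, 0, 0, 0, 0, 0.4, 0, 0, 0, 0, 0.4, 0, 0, 0, 0, 0.4, 0, 0, 0, 0, 0.4, 0, 0, -15, 0, 0.4, 0, 0, -30, 0, 0.4, 0, 0, -40, 0, 0.4, 0, 0, -30, 0, 0.4, -40, 0, 0, 0, 0.4, -45, 0, 0, 0, 0.4, -45, 0, 0, 0]
}}

```text
time_s: 31.9
tool_pos: [0.5302, -0.1087, 0.2854]
tool_rot: [0.991, 0.136, 0.001, 0.0]
ft_force: [-0.1, -0.6, 1.5]
grip_width: 0.0514
grasp_force: 0.0
```

Emit:
{"method": "send_rows", "body": {
  "deltas": [0.4, -30, 20, 0, 0, 0.4, 0, 45, 0, 0, 0.4, 0, 45, 0, 0, 0.4, 0, 45, 0, 0, 0.4, 0, 0, 0, 0]
}}

```text
time_s: 32.4
tool_pos: [0.5427, -0.2738, 0.2839]
tool_rot: [0.991, 0.131, -0.001, 0.001]
ft_force: [-0.7, 0.4, -1.7]
grip_width: 0.0513
grasp_force: 0.0
```

```bash
python3 - <<'E'
from h import *
st();strip()
# screwdriver, by its red handle, and the jar lid: then and now
a0=cv2.imread('pics/top0.png')[:,:,::-1];a1=snap('top','top_end.png')['color']
for a in(a0,a1):
    h=cv2.cvtColor(np.ascontiguousarray(a),cv2.COLOR_RGB2HSV);m=(h[...,1]>170)&((h[...,0]<5)|(h[...,0]>174))&(h[...,2]>90);m[:,330:]=0
    print('red',np.argwhere(m).mean(0).round(2),m.sum())
d=np.abs(a0.astype(int)-a1).max(2);print('jar diff',d[145:175,278:308].mean(),'offcut diff',d[128:162,368:390].mean())
E
```

```text
t 32.4 p [ 0.5427 -0.2738  0.2839] jig [-0.0734 -0.2172] yaw 0.262 q [ 0.69  0.36 -0.38  1.31  0.13  1.5  -0.99] F [-0.7  0.4 -1.7] T [0.04 0.03 0.02] w 0.0513 gf 0.0
side 95 jig c [-0.0031 -0.0578] dir deg 90.4 len 0.088
side 32 jig c [-0.0002  0.0069] dir deg 97.9 len 0.019
top 169 jig c [-0.0031 -0.0602] dir deg 90.1 len 0.089
top 43 jig c [ 0.001  -0.0002] dir deg 65.0 len 0.019
red [232.46 277.64] 280
red [232.36 277.59] 280
jar diff 4.801111111111111 offcut diff 4.557486631016043
```

```bash
python3 -c "
from rig import r
print(r.job_done())"
```

```text
the job is handed in; nothing more can be done
None
```

The job is handed in at 32 s: the bin is home, square to within about 0.4° against the fence and touching the post, strip on the robot's side. The clamp went about 1.6–1.8 rad past first touch, judged from noisy torque readings. The screwdriver is unmoved; for the jar and offcut I made only a coarse before/after picture comparison, which showed no clear change. I viewed 11 pictures, one over the limit of 10.

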